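# Shim the rocking desktop router

### The arm

A 6-joint arm with a two-finger parallel gripper is mounted at the origin on the work surface. World frame = base frame: x ahead of the robot, y to its left, z up, the work surface at z = 0. Lengths are in m, angles in rad, forces in N, time in s.
With the tool pointing down it reaches from about 0.4 to 0.925 m from the base axis. Payload 12.5 kg.
Tool frame: the origin (TCP) lies at the very end of the fingers, on their centre line; the grasp point (between the pads) lies 19 mm behind it (r.grip_point_offset is the distance from the TCP to the grasp point, in m); z points along the fingers, y is the line along which they close (so a half turn about z gives the same grasp; the last joint's range is limited). The gripper opens to 95 mm and grips with 3 to 60 N. Pads are 20 mm wide; open, the fingers measure 119 mm over their backs; the gripper's body (75 mm by 180 mm) begins 59 mm behind the grasp point.
Start: joints at [1.203, 0.491, 1.559, -0, 1.092, -0.106], TCP at [0.162, 0.604, 0.177] pointing down, gripper open.
Joint ranges: [-3.1, 3.1], [-0.84, 2.19], [0.05, 2.79], [-1.13, 4.28], [0.06, 2.93], [-2.69, 2.69]. Speed limits (rad/s): [2.22, 2.22, 2.79, 3.14, 3.14, 3.14].

### API

Orientations are given as a rotation vector (axis times angle).
In Python, from station import r gives the robot as it stands.
- The arm moves only by the tool apply_moves, never from a script. Its argument "increments" is a list of rows, each a list of 7 numbers: the shift along the world's x, y, z in cm, then the turn, a rotation vector about the world's x, y, z in degrees, then the closure in counts, from 0 (fully open) to 255 (shut). A call has 1 to 8 rows; each row shifts and turns the commanded pose from where the row before left it; what a row does not reach is not made up. A row lasts 1/8 s, in which the tool goes at most 62.5 mm and 10.7 degrees, less where a joint would pass 70% of its speed; a pose out of reach is approached as far as the arm can. A call with a gripper value outside its range is refused whole. The fingers move at their own pace and stop on an object; "force" is the grip in N (left out, the last holds). Time passes only in rows, so rows that do not move let the fingers close. It gives the time, the measured TCP pose, the force, the opening and the grip force at its end, in the units of the state.
- r.get_obs(): the state, without advancing time (a new reading comes with each control period).
- r.get_image(name): name is "side" or "top"; returns a dict with "color" (420x560x3 uint8, blue, green, red), "camera_matrix" (3x3 intrinsics, pixels), "origin" and "rotation" of the camera in the world. Camera axes: x right, y up, looking along -z (the intrinsics and any distortion apply to the point x, -y, -z); pixel columns grow to the right and rows downward; lengths in m; the calibration is good to about 2 mm. A picture is of the moment at which its call begins. There is no depth.
- r.finish_job(): hands the job in; it is judged then, once.
The state is a dict: "t": time; "joints": joint angles; "joint_velocities": joint speeds; "joint_torque": joint torques, N m; "position": TCP position; "tool_rot": TCP orientation; "force": force on the tool from outside, world axes, zero at the start; "moment": the same for the moment, N m; "gripper_width": finger opening in m; "grasp_force": force on a finger pad.
Only numpy, scipy, OpenCV 4.12 (cv2) and the standard library are available. Lean on these libraries where they do the work, as an engineer would, in place of code of your own. Each camera call takes 0.05 s, during which the arm holds its last target. There are 200 camera calls.

### The job

The small gantry router on the bench rocks, because the foot under the levelling screw on its outrigger arm is too short. Push the loose wooden wedge along the bench, thin end first, under that foot until the machine stands level and no longer rocks; then press down on the head of the levelling screw to check that it stays put, and withdraw. Slide the wedge without ever lifting it off the bench, and leave the other things lying where they are.

Things in the scene. Friction and masses are not known exactly. Their poses are not given: they have to be found in the camera images.
- mill: aluminium desktop gantry router, base 242 x 280 mm, 300 mm high, never slides. Origin on the bench at its centre; own x from its front (spindle side) to its back, own y to its left. Rocks about the diagonal through its front-left and back-right feet; its underside is 33 mm above the bench. The gantry stands 50 mm or more behind (+x) and 75 mm to the left (+y) of the levelling screw
- rock (a joint): lean of the router towards its short foot, rad: 0 = level (a firm stop), 0.04 = leaning fully, the short foot 1 mm above the bench. Left alone it leans fully, loading the short foot with 3 to 9 N, so pushing the wedge in takes some 4 to 15 N fairly evenly, then stiffens sharply (several N in 2 or 3 mm) once level; this tells it better than this noisy reading. Friction keeps the wedge where it is left
- short_foot (a point): lowest point of the short foot, a rubber dome of 18 mm radius at the end of the outrigger arm that sticks out of the router's front-right corner along its own -y; 100 mm to the front and 200 mm to the right of the router's origin, 9 mm above the bench when level. Underside of the arm 41 mm above the bench; the base frame begins 60 mm further in (+y)
- screw_head (a point): centre of the flat top of the levelling screw's black head, 38 mm in diameter, straight above the short foot, 75 mm above the bench when level. To be pressed down with 3 N or more; it does not yield when the wedge is home
- wedge: plain loose wooden wedge, 110 mm long, 50 mm wide, 18 mm high at its upright back end, falling evenly to 2 mm at the thin end, flat underneath, some 60 g. Origin at the centre of its underside; own x points to the thin end (+55 mm; back face at -55 mm). Centre of mass 15 mm behind the origin. When home the foot stands on it about 7 mm ahead of the origin
- offcut: flat rectangular wooden offcut 100 x 48 x 16 mm, loose, not needed. Origin at the centre of its underside
- collet_nut: steel collet nut, ring 32 mm across, 18 mm high, loose, not needed. Origin at the centre of its underside
- hex_key: L-shaped steel hex key 80 x 26 mm, 6 mm thick, loose, not needed. Origin near its middle
- oil: white plastic oil bottle 44 mm in diameter, 110 mm high, loose, not needed. Origin at the centre of its underside
- screwdriver: screwdriver with black handle, 170 mm long, loose, not needed. Origin under its middle
Not all that is in view belongs to the job. Leave any orange look-alike of the wedge alone.

How it is judged:
By the outcome, as a careful person would: the job done as asked, in the order asked, and still so for the second after the job is handed in, with the robot touching nothing.
It also fails if it takes over 72 s, if anything falls off the work surface, if the arm or the gripper's body presses on something with over 40 N, if the wrist force passes 120 N, or if a joint passes its speed limit or range.

## Working session

There is one attempt and no reset: what is moved stays moved. The work goes in short steps, Python scripts to look and compute and a tool call to move; the robot and the scene stay as the last step left them, time stands still between calls to the robot, and variables do not carry over. Pictures are saved under pics/ and viewed, at most 10 in all, crops included, and the job is handed in when it is done.

Besides the shell and the picture viewer there is one more tool, called as a command line: name --pt "numbers of a row" for each row, then --argument value for the rest. apply_moves: Moves the arm, as the interface text tells. Its arguments: {"type":"object","properties":{"increments":{"type":"array","items":{"type":"array","items":{"type":"number"}}},"force":{"type":"number"}},"required":["increments"]}

```bash
mkdir -p pics
cat > h.py <<'E'
from station import r
import numpy as np, cv2
def snap(n,f):
    d=r.get_image(n); cv2.imwrite('pics/'+f,d['color']); np.savez('pics/'+f+'.npz',**{k:np.array(v) for k,v in d.items()}); return d
def load(f): return dict(np.load('pics/'+f+'.npz'))
def ray(d,u,v):
    K=d['camera_matrix']; p=np.linalg.inv(K)@[u,v,1]; return np.array(d['origin']),np.array(d['rotation'])@[p[0],-p[1],-p[2]]
def onz(d,u,v,z):
    o,w=ray(d,u,v); return o+w*(z-o[2])/w[2]
def proj(d,P):
    c=np.array(d['rotation']).T@(np.array(P)-d['origin']); q=d['camera_matrix']@[c[0],-c[1],-c[2]]; return q[:2]/q[2]
E
python3 - <<'E'
from h import *
d=snap('top','t0.png');print(d['camera_matrix'],d['origin'],d['rotation'],[k for k in d])
d=snap('side','s0.png');print(d['origin'],d['rotation'])
o=r.get_obs();print(o['t'],o['position'],o['tool_rot'],o['force'])
E
```

```text
[[403.08623963   0.         277.55323917]
 [  0.         403.08623963 212.08690903]
 [  0.           0.           1.        ]] [ 0.43792499 -0.04360661  1.18195091] [ 0.06613355 -0.07385713 -1.56968486] ['color', 'camera_matrix', 'origin', 'rotation']
[0.31362251 0.78722897 0.56845179] [ 0.19191853 -1.44944615 -2.51059178]
0.1 [0.16164583 0.60347056 0.17620565] [-4.10033137e-01 -3.11448854e+00  1.54332587e-03] [-0.74344999 -0.20265038 -0.01398987]
```

View pics/t0.png

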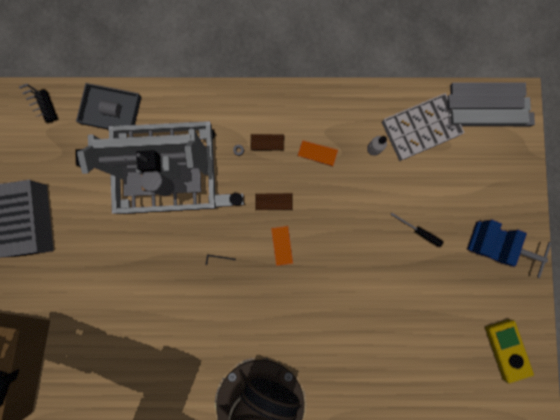

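View pics/s0.png

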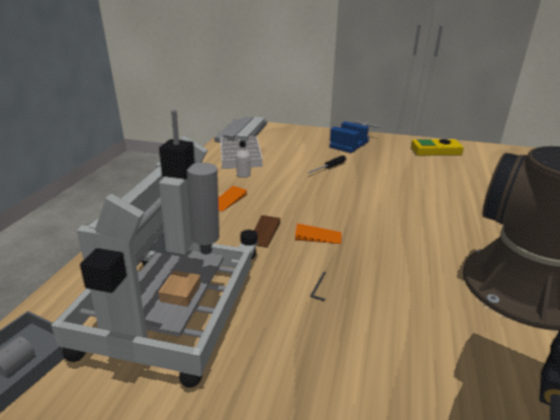

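```bash
sed -i "s/np.array(d\['rotation'\])/R(d)/g" h.py
cat >> h.py <<'E'
def R(d): return cv2.Rodrigues(np.array(d['rotation'],float))[0]
E
python3 - <<'E'
from h import *
t=load('t0.png');s=load('s0.png')
a=cv2.resize(t['color'][120:280,195:355],(640,600)[:1]*2 if 0 else (560,560),interpolation=cv2.INTER_CUBIC)
cv2.imwrite('pics/c1.png',cv2.convertScaleAbs(a,alpha=1.6))
b=cv2.resize(s['color'][170:310,190:370],(792,600),interpolation=cv2.INTER_CUBIC)
cv2.imwrite('pics/c2.png',cv2.convertScaleAbs(b,alpha=1.6))
for p in [(236,199),(267,142),(274,202),(318,152),(283,245),(111,127),(213,125),(116,211),(216,208)]: print(p,onz(t,*p,.015 if p!=(236,199) else .075).round(3))
E
```

```text
(236, 199) [0.573 0.066 0.075]
(267, 142) [ 0.75  -0.018  0.015]
(274, 202) [ 0.572 -0.039  0.015]
(318, 152) [ 0.72  -0.169  0.015]
(283, 245) [ 0.447 -0.065  0.015]
(111, 127) [0.795 0.443 0.015]
(213, 125) [0.801 0.142 0.015]
(116, 211) [0.545 0.419 0.015]
(216, 208) [0.554 0.13  0.015]
```

View pics/c1.png

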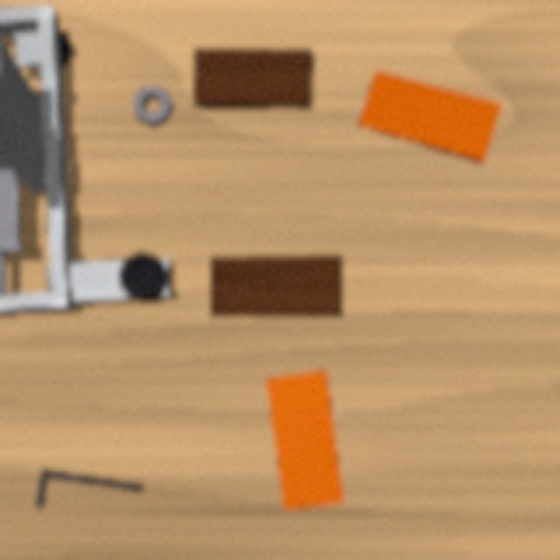

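View pics/c2.png

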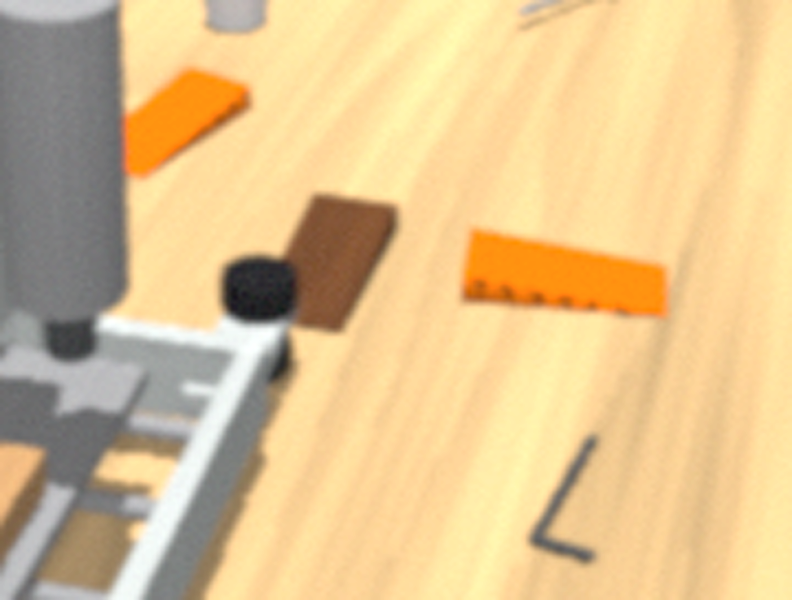

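Run:
```python
from h import *
t=load('t0.png');s=load('s0.png')
f=lambda u,v,z:onz(t,195+(u+.5)/3.5-.5,120+(v+.5)/3.5-.5,z).round(4)
print('thin L,R',f(212,257,.002),f(212,316,.002),'back',f(341,256,.018),f(342,315,.018))
sc=f(146,276,.077);print('screw',sc, 'offcut',f(195,50,.016),f(312,51,.016))
print('proj side screw',proj(s,sc),'seen',190+260/4.4,170+272/4.286)
for c in [(.596,.0135,.002),(.549,.0135,.002)]: print(proj(s,c))
for u,v,z in[(315,195,.018),(397,207,.018),(341,331,.002)]: print('side',onz(s,190+u/4.4,170+v/4.286,z).round(4))
o=r.get_obs(); print(cv2.Rodrigues(o['tool_rot'])[0].round(3))
```

```text
thin L,R [0.5997 0.0165 0.002 ] [0.5497 0.0162 0.002 ] back [ 0.5984 -0.0916  0.018 ] [ 0.5491 -0.0923  0.018 ]
screw [0.5743 0.0646 0.077 ] offcut [0.7739 0.0309 0.016 ] [ 0.7732 -0.0678  0.016 ]
proj side screw [250.09869557 228.04493308] seen 249.0909090909091 233.46243583761083
[249.27115872 242.34052955]
[268.53171253 245.50118755]
side [ 0.5966 -0.0854  0.018 ]
side [ 0.548  -0.0852  0.018 ]
side [0.5493 0.0208 0.002 ]
[[-0.966  0.259 -0.   ]
 [ 0.259  0.966 -0.001]
 [ 0.    -0.001 -1.   ]]
```

apply_moves --pt "0 0 5 0 0 0 207" --pt "0 0 5 0 0 0 207" --pt "0 0 5 0 0 0 207"

```text
t: 0.48
position: [0.1616, 0.6034, 0.3281]
tool_rot: [-0.41, -3.115, 0.001]
force: [0.9, -0.2, -0.5]
gripper_width: 0.0704
grasp_force: 0.0
```

apply_moves --pt "3.2 -4.4 0 0 0 -5 207" --pt "3.2 -4.4 0 0 0 -5 207" --pt "3.2 -4.4 0 0 0 -5 207" --pt "3.2 -4.4 0 0 0 -5 207" --pt "3.2 -4.4 0 0 0 -5 207" --pt "3.2 -4.4 0 0 0 -5 207" --pt "3.2 -4.4 0 0 0 -5 207" --pt "3.2 -4.4 0 0 0 -5 207"

```text
t: 1.48
position: [0.4185, 0.2501, 0.3267]
tool_rot: [-1.455, -2.785, 0.0]
force: [0.6, 0.1, 0.0]
gripper_width: 0.0179
grasp_force: 0.0
```

apply_moves --pt "2 -5.2 0 0 0 -4.4 207" --pt "2 -5.2 0 0 0 -4.4 207" --pt "2 -5.2 0 0 0 -4.4 207" --pt "2 -5.2 0 0 0 -4.4 207" --pt "2 -5.2 0 0 0 -4.4 207" --pt "2 -5.2 0 0 0 -4.4 207" --pt "2 -5.2 0 0 0 -4.4 207" --pt "2 -5.2 0 0 0 -4.2 207"

```text
t: 2.48
position: [0.578, -0.1661, 0.3265]
tool_rot: [-2.224, -2.218, 0.0]
force: [0.1, 0.1, 0.7]
gripper_width: 0.0178
grasp_force: 0.0
```

apply_moves --pt "-0.4 0 -5 0 0 0 207" --pt "0 0 -6 0 0 0 207" --pt "0 0 -6 0 0 0 207" --pt "0 0 -6 0 0 0 207" --pt "0 0 -5 0 0 0 207" --pt "0 0 -3 0 0 0 207" --pt "0 0 -1 0 0 0 207" --pt "0 0 0 0 0 0 207"

```text
t: 3.48
position: [0.5738, -0.1643, 0.0069]
tool_rot: [-2.221, -2.221, 0.0]
force: [0.2, 0.2, 0.6]
gripper_width: 0.0181
grasp_force: 0.0
```

Run:
```python
from h import *
t=snap('top','t1.png');s=snap('side','s1.png')
a=cv2.resize(t['color'][150:260,210:360],(600,440),interpolation=cv2.INTER_CUBIC)
b=cv2.resize(s['color'][150:280,200:350],(600,520)[:2],interpolation=cv2.INTER_CUBIC)
b=b[:440]
cv2.imwrite('pics/c3.png',cv2.convertScaleAbs(cv2.resize(np.hstack([a,b]),(800,293)),alpha=1.6))
```

```text
(no output)
```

View pics/c3.png

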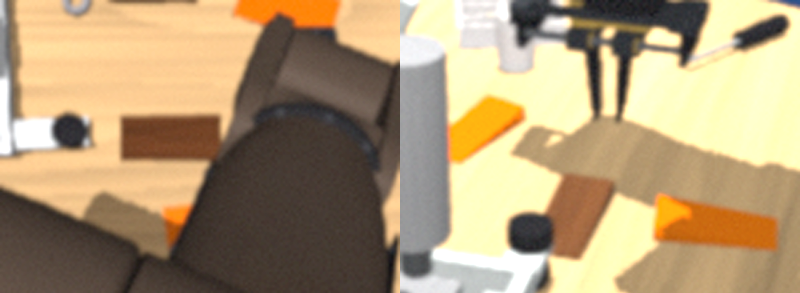

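apply_moves --pt "0 1.5 0 0 0 0 207" --pt "0 1.5 0 0 0 0 207" --pt "0 1.5 0 0 0 0 207" --pt "0 0.5 0 0 0 0 207" --pt "0 0 0 0 0 0 207"

```text
t: 4.2
position: [0.5738, -0.1138, 0.0068]
tool_rot: [2.22, 2.222, 0.0]
force: [0.3, -0.8, 0.8]
gripper_width: 0.0178
grasp_force: 0.0
```

apply_moves --pt "0 0.4 0 0 0 0 207" --pt "0 0.4 0 0 0 0 207" --pt "0 0.4 0 0 0 0 207" --pt "0 0.4 0 0 0 0 207" --pt "0 0.4 0 0 0 0 207" --pt "0 0.4 0 0 0 0 207"

```text
t: 4.95
position: [0.5737, -0.09, 0.0067]
tool_rot: [2.221, 2.221, 0.0]
force: [-0.2, -1.1, -0.1]
gripper_width: 0.0179
grasp_force: 0.0
```

apply_moves --pt "0 0.4 0 0 0 0 207" --pt "0 0.4 0 0 0 0 207" --pt "0 0.4 0 0 0 0 207" --pt "0 0.4 0 0 0 0 207" --pt "0 0.4 0 0 0 0 207" --pt "0 0.4 0 0 0 0 207"

```text
t: 5.7
position: [0.5738, -0.066, 0.0067]
tool_rot: [2.221, 2.221, 0.0]
force: [0.1, 0.3, -0.3]
gripper_width: 0.0179
grasp_force: 0.0
```

apply_moves --pt "0 0.3 0 0 0 0 207" --pt "0 0.3 0 0 0 0 207" --pt "0 0.3 0 0 0 0 207" --pt "0 0.3 0 0 0 0 207" --pt "0 0 0 0 0 0 207"

```text
t: 6.32
position: [0.5737, -0.0541, 0.0068]
tool_rot: [2.221, 2.222, 0.0]
force: [0.2, 0.1, 0.5]
gripper_width: 0.0177
grasp_force: 0.0
```

apply_moves --pt "0 0.3 0 0 0 0 207" --pt "0 0.3 0 0 0 0 207" --pt "0 0.3 0 0 0 0 207" --pt "0 0.3 0 0 0 0 207" --pt "0 0 0 0 0 0 207"

```text
t: 6.95
position: [0.5738, -0.042, 0.0068]
tool_rot: [2.221, 2.222, 0.0]
force: [-0.4, 0.1, -0.2]
gripper_width: 0.0178
grasp_force: 0.0
```

apply_moves --pt "0 0.3 0 0 0 0 207" --pt "0 0.3 0 0 0 0 207" --pt "0 0.3 0 0 0 0 207"

```text
t: 7.32
position: [0.5737, -0.0331, 0.0068]
tool_rot: [2.221, 2.221, 0.0]
force: [0.0, -0.2, 0.2]
gripper_width: 0.0177
grasp_force: 0.0
```

Run:
```python
from h import *
t=snap('top','t2.png');s=snap('side','s2.png')
a=cv2.resize(t['color'][150:260,210:320],(440,440),interpolation=cv2.INTER_CUBIC)
b=cv2.resize(s['color'][170:280,200:290],(360,440),interpolation=cv2.INTER_CUBIC)
cv2.imwrite('pics/c4.png',cv2.convertScaleAbs(np.hstack([a,b]),alpha=1.6))
```

```text
(no output)
```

View pics/c4.png

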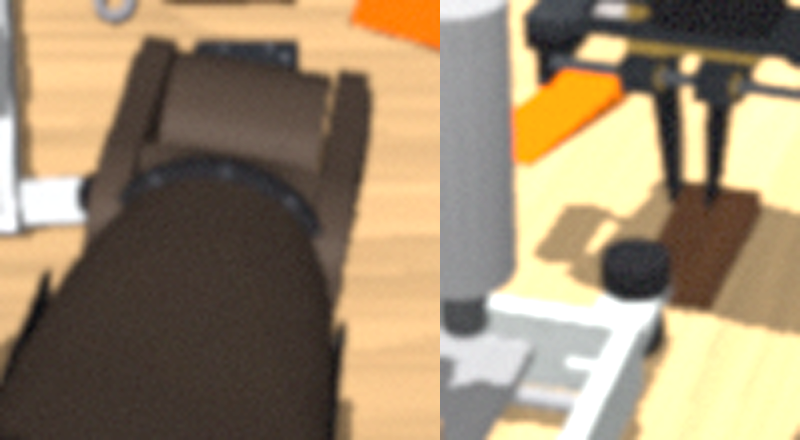

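Run:
```python
from h import *
s=load('s2.png')
P=r.get_obs()['position'];print(P,proj(s,P),proj(s,[.574,-.09,.018]),proj(s,[.574,.02,.002]))
print(onz(s,265,219,.007),onz(s,265,219,.018))
for u,v,z in[(680,182,.018),(760,192,.018),(710,303,.002)]: print(onz(s,200+(u-440)/4,170+v/4,z).round(4))
```

```text
[ 0.57373308 -0.03295129  0.00676199] [264.20406863 231.59701188] [270.74441176 215.86251646] [257.37349667 245.35835434]
[ 0.5888375  -0.08877764  0.007     ] [ 0.58344547 -0.07161487  0.018     ]
[ 0.6005 -0.0843  0.018 ]
[ 0.5489 -0.0864  0.018 ]
[0.551  0.0151 0.002 ]
```

Run:
```python
from h import *
s=load('s1.png');print(proj(s,[.5738,-.1643,.0069]),'seen',278.7,194)
s0=load('s0.png');print(s['origin']-s0['origin'])
print(r.get_obs())
s=snap('side','s3.png');print(abs(s['color'].astype(int)-load('s2.png')['color']).mean())
b=cv2.resize(s['color'][130:290,190:350],(600,600),interpolation=cv2.INTER_CUBIC)
cv2.imwrite('pics/c5.png',cv2.convertScaleAbs(b,alpha=1.6))
```

```text
[278.68103709 205.63825064] seen 278.7 194
[0. 0. 0.]
{'t': 7.425, 'joints': array([-1.72321460e-01,  6.41992876e-01,  1.83516649e+00,  7.68880337e-05,
        6.64376762e-01, -1.72621065e-01]), 'joint_velocities': array([-0.00636205, -0.00114872, -0.00111159, -0.00124145, -0.00118319,
       -0.00698972]), 'joint_torque': array([ 1.74541385e-01, -6.13975024e+01, -1.64089572e+01,  5.54516434e-02,
        4.76775365e-02,  6.09197980e-02]), 'position': array([ 0.57373308, -0.03295129,  0.00676199]), 'tool_rot': array([2.22116250e+00, 2.22169359e+00, 1.11988106e-04]), 'force': array([1.22662132, 0.10381537, 0.45485044]), 'moment': array([-0.09206994,  0.0167196 ,  0.01010564]), 'grasp_force': 0.0, 'gripper_width': 0.017851594471956212}
1.263170351473923
```

View pics/c5.png

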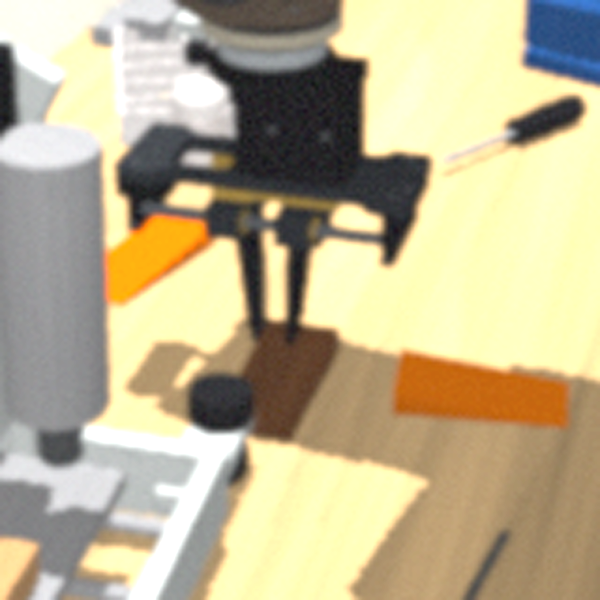

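apply_moves --pt "0 0 1 0 0 0 207" --pt "0 -3 0 0 0 0 207" --pt "0 -3 0 0 0 0 207" --pt "0 -3 0 0 0 0 207" --pt "0 0 -1 0 0 0 207" --pt "0 0 0 0 0 0 207"

```text
t: 8.22
position: [0.5732, -0.1228, 0.0063]
tool_rot: [-2.221, -2.22, 0.001]
force: [-0.4, 0.0, -0.5]
gripper_width: 0.0173
grasp_force: 0.0
```

apply_moves --pt "0 0 -0.2 0 0 0 207" --pt "0 0 -0.2 0 0 0 207" --pt "0 0 -0.2 0 0 0 207"

```text
t: 8.6
position: [0.5738, -0.1229, 0.0007]
tool_rot: [2.221, 2.222, 0.0]
force: [1.0, 0.3, 0.6]
gripper_width: 0.0178
grasp_force: 0.0
```

apply_moves --pt "0 0 -0.2 0 0 0 207" --pt "0 0 -0.2 0 0 0 207" --pt "0 0 -0.2 0 0 0 207"

```text
t: 8.98
position: [0.5737, -0.1233, -0.0054]
tool_rot: [2.221, 2.221, 0.0]
force: [-0.3, 0.6, -0.5]
gripper_width: 0.0182
grasp_force: 0.0
```

apply_moves --pt "0 0 -0.2 0 0 0 207" --pt "0 0 -0.2 0 0 0 207"

```text
t: 9.22
position: [0.5737, -0.1233, -0.0094]
tool_rot: [2.221, 2.221, 0.0]
force: [0.1, -0.4, -0.0]
gripper_width: 0.018
grasp_force: 0.0
```

apply_moves --pt "0 0 -0.2 0 0 0 207" --pt "0 0 -0.2 0 0 0 207"

```text
t: 9.48
position: [0.5737, -0.1233, -0.0134]
tool_rot: [2.221, 2.221, 0.0]
force: [0.3, 0.1, 0.7]
gripper_width: 0.0183
grasp_force: 0.0
```

apply_moves --pt "0 0 -0.2 0 0 0 207" --pt "0 0 -0.1 0 0 0 207"

```text
t: 9.72
position: [0.5737, -0.1232, -0.0164]
tool_rot: [-2.221, -2.221, 0.0]
force: [-0.2, 0.0, -0.3]
gripper_width: 0.0176
grasp_force: 0.0
```

apply_moves --pt "0 0 -0.1 0 0 0 207" --pt "0 0 -0.1 0 0 0 207"

```text
t: 9.98
position: [0.5738, -0.1233, -0.0182]
tool_rot: [2.221, 2.221, 0.0]
force: [0.5, 0.5, 0.6]
gripper_width: 0.018
grasp_force: 0.0
```

Run:
```python
from h import *
t=snap('top','t4.png');s=snap('side','s4.png')
P=r.get_obs()['position'];print(P,proj(s,P))
b=cv2.resize(s['color'][130:290,190:350],(600,600),interpolation=cv2.INTER_CUBIC)
cv2.imwrite('pics/c6.png',cv2.convertScaleAbs(b,alpha=1.6))
```

```text
[ 0.57372177 -0.12327642 -0.01832806] [274.49198709 221.46486874]
```

View pics/c6.png

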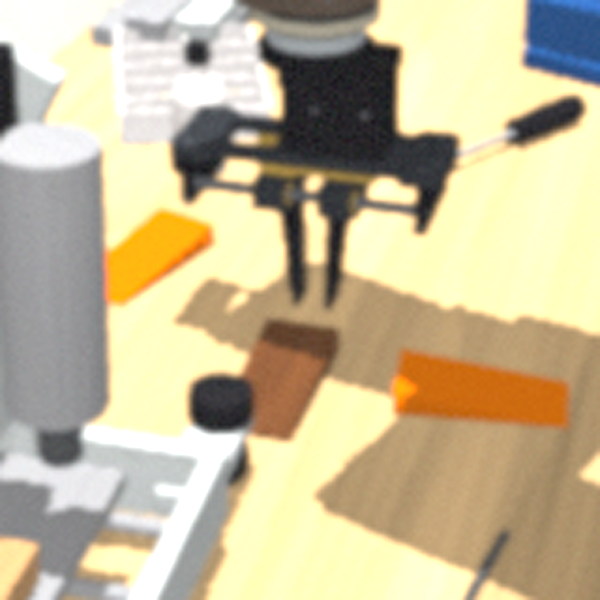

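apply_moves --pt "0 0 -0.1 0 0 0 207" --pt "0 0 -0.1 0 0 0 207" --pt "0 0 -0.1 0 0 0 207"

```text
t: 10.45
position: [0.5738, -0.1233, -0.0213]
tool_rot: [2.221, 2.221, 0.0]
force: [-0.3, -0.9, 0.3]
gripper_width: 0.018
grasp_force: 0.0
```

apply_moves --pt "0 0 -0.1 0 0 0 207" --pt "0 0 -0.1 0 0 0 207"

```text
t: 10.7
position: [0.5737, -0.1233, -0.0233]
tool_rot: [2.221, 2.221, 0.0]
force: [0.7, 0.0, 0.3]
gripper_width: 0.018
grasp_force: 0.0
```

apply_moves --pt "0 0 -0.1 0 0 0 207" --pt "0 0 0 0 0 0 207"

```text
t: 10.95
position: [0.5737, -0.1233, -0.0243]
tool_rot: [2.221, 2.221, 0.0]
force: [0.2, 0.0, 0.1]
gripper_width: 0.0177
grasp_force: 0.0
```

apply_moves --pt "0 0 -0.1 0 0 0 207" --pt "0 0 0 0 0 0 207"

```text
t: 11.2
position: [0.5737, -0.1233, -0.0253]
tool_rot: [-2.221, -2.221, -0.0]
force: [-0.5, 0.5, -0.1]
gripper_width: 0.0181
grasp_force: 0.0
```

apply_moves --pt "0 0 -0.1 0 0 0 207" --pt "0 0 0 0 0 0 207"

```text
t: 11.45
position: [0.5737, -0.1232, -0.0263]
tool_rot: [-2.221, -2.221, -0.0]
force: [0.8, 0.1, -0.7]
gripper_width: 0.0178
grasp_force: 0.0
```

apply_moves --pt "0 0 -0.1 0 0 0 207" --pt "0 0 0 0 0 0 207"

```text
t: 11.7
position: [0.5737, -0.1232, -0.0273]
tool_rot: [-2.221, -2.221, -0.0]
force: [-1.0, 1.1, -1.1]
gripper_width: 0.0178
grasp_force: 0.0
```

apply_moves --pt "0 0 -0.1 0 0 0 207" --pt "0 0 0 0 0 0 207"

```text
t: 11.95
position: [0.5737, -0.1233, -0.0283]
tool_rot: [-2.221, -2.221, -0.0]
force: [-0.1, 0.1, -0.1]
gripper_width: 0.0179
grasp_force: 0.0
```

apply_moves --pt "0 0 -0.1 0 0 0 207" --pt "0 0 0 0 0 0 207"

```text
t: 12.2
position: [0.5737, -0.1233, -0.0293]
tool_rot: [2.221, 2.221, 0.0]
force: [0.6, -0.8, -0.3]
gripper_width: 0.0179
grasp_force: 0.0
```

Run:
```python
from h import *
s=snap('side','s5.png')
o=r.get_obs();print(o['position'],o['force'])
for z in (0,.004,.008,.012): print(z,proj(s,[.5737,-.1233,z]))
b=cv2.resize(s['color'][180:250,230:310],(800,700),interpolation=cv2.INTER_CUBIC)[:600]
cv2.imwrite('pics/c7.png',cv2.convertScaleAbs(b,alpha=1.8))
```

```text
[ 0.57374067 -0.12328211 -0.02928992] [-0.06083032 -0.30669808  0.24418107]
0 [274.50134922 215.46114329]
0.004 [274.5011066  214.13832002]
0.008 [274.50086308 212.8106827 ]
0.012 [274.50061868 211.47820502]
```

View pics/c7.png

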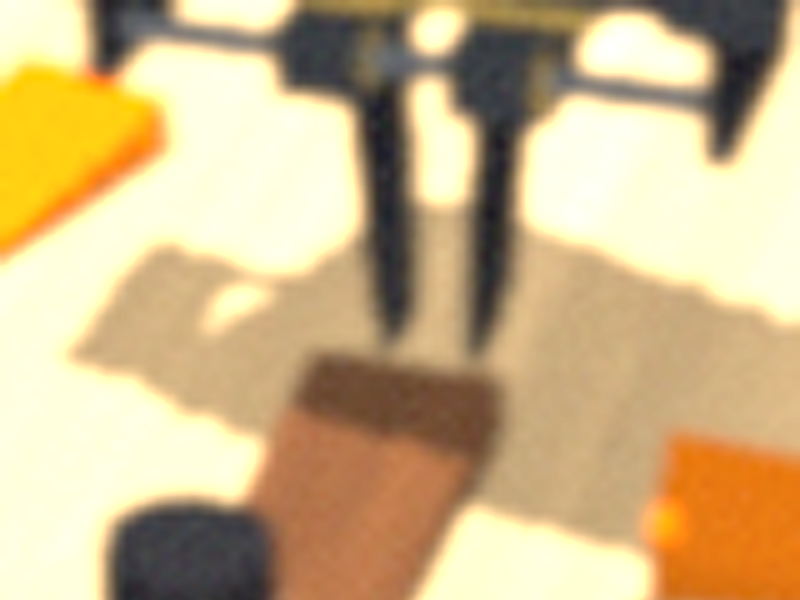

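apply_moves --pt "0 0 0.2 0 0 0 207" --pt "0 0.6 0 0 0 0 207" --pt "0 0.6 0 0 0 0 207" --pt "0 0.6 0 0 0 0 207" --pt "0 0.6 0 0 0 0 207" --pt "0 0.6 0 0 0 0 207"

```text
t: 13.0
position: [0.5738, -0.0928, -0.0272]
tool_rot: [2.221, 2.222, 0.0]
force: [1.0, -0.3, -0.5]
gripper_width: 0.018
grasp_force: 0.2
```

apply_moves --pt "0 0.4 0 0 0 0 207" --pt "0 0.4 0 0 0 0 207" --pt "0 0.4 0 0 0 0 207" --pt "0 0.4 0 0 0 0 207" --pt "0 0.4 0 0 0 0 207"

```text
t: 13.62
position: [0.5738, -0.073, -0.0272]
tool_rot: [2.221, 2.221, 0.0]
force: [0.1, -1.0, 0.0]
gripper_width: 0.0177
grasp_force: 0.2
```

apply_moves --pt "0 0.3 0 0 0 0 207" --pt "0 0.3 0 0 0 0 207" --pt "0 0.3 0 0 0 0 207"

```text
t: 14.0
position: [0.5737, -0.0641, -0.0272]
tool_rot: [2.221, 2.221, 0.0]
force: [0.2, -0.6, -0.1]
gripper_width: 0.0179
grasp_force: 0.1
```

Contact confirmed (pad force). Carry on; the foot should start loading soon.

apply_moves --pt "0 0.3 0 0 0 0 207" --pt "0 0.3 0 0 0 0 207" --pt "0 0.3 0 0 0 0 207" --pt "0 0 0 0 0 0 207"

```text
t: 14.5
position: [0.574, -0.0555, -0.0271]
tool_rot: [2.221, 2.221, 0.0]
force: [-0.0, -4.0, 0.2]
gripper_width: 0.0179
grasp_force: 1.6
```

apply_moves --pt "0 0.3 0 0 0 0 207" --pt "0 0.3 0 0 0 0 207" --pt "0 0.3 0 0 0 0 207"

```text
t: 14.88
position: [0.5741, -0.0471, -0.0271]
tool_rot: [2.221, 2.22, -0.0]
force: [-0.1, -9.1, 0.7]
gripper_width: 0.0179
grasp_force: 4.3
```

Run:
```python
from h import *
s=snap('side','s6.png')
o=r.get_obs();print(o['position'],o['force'])
b=cv2.resize(s['color'][190:260,225:305],(640,560),interpolation=cv2.INTER_CUBIC)
cv2.imwrite('pics/c8.png',cv2.convertScaleAbs(b,alpha=1.8))
```

```text
[ 0.5739877  -0.04662486 -0.02709514] [ 0.92030993 -4.02656793  0.92102152]
```

View pics/c8.png

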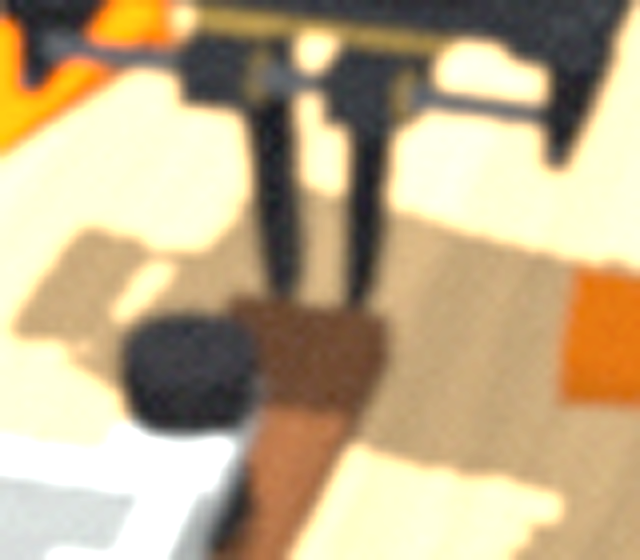

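apply_moves --pt "0 0.3 0 0 0 0 207" --pt "0 0.3 0 0 0 0 207" --pt "0 0.3 0 0 0 0 207" --pt "0 0.3 0 0 0 0 207"

```text
t: 15.42
position: [0.574, -0.0349, -0.0272]
tool_rot: [2.221, 2.221, -0.0]
force: [-0.8, -8.4, 0.1]
gripper_width: 0.0176
grasp_force: 3.9
```

apply_moves --pt "0 0.3 0 0 0 0 207" --pt "0 0.3 0 0 0 0 207" --pt "0 0.3 0 0 0 0 207" --pt "0 0.3 0 0 0 0 207"

```text
t: 15.92
position: [0.5739, -0.0228, -0.0272]
tool_rot: [2.221, 2.221, -0.0]
force: [-0.6, -7.0, -0.3]
gripper_width: 0.0178
grasp_force: 3.7
```

apply_moves --pt "0 0.2 0 0 0 0 207" --pt "0 0.2 0 0 0 0 207"

```text
t: 16.18
position: [0.5739, -0.0188, -0.0272]
tool_rot: [2.221, 2.221, -0.0]
force: [0.1, -7.2, 0.3]
gripper_width: 0.0183
grasp_force: 3.7
```

apply_moves --pt "0 0.2 0 0 0 0 207" --pt "0 0.1 0 0 0 0 207"

```text
t: 16.42
position: [0.5738, -0.0158, -0.0272]
tool_rot: [2.221, 2.221, -0.0]
force: [-0.2, -6.9, -0.8]
gripper_width: 0.0178
grasp_force: 3.6
```

apply_moves --pt "0 0.2 0 0 0 0 207" --pt "0 0.1 0 0 0 0 207"

```text
t: 16.68
position: [0.5738, -0.0128, -0.0272]
tool_rot: [2.221, 2.221, -0.0]
force: [0.3, -6.9, 0.7]
gripper_width: 0.0179
grasp_force: 3.6
```

apply_moves --pt "0 0.1 0 0 0 0 207" --pt "0 0.1 0 0 0 0 207"

```text
t: 16.92
position: [0.5738, -0.0108, -0.0272]
tool_rot: [2.221, 2.221, -0.0]
force: [0.1, -6.9, 1.3]
gripper_width: 0.0181
grasp_force: 3.5
```

apply_moves --pt "0 0.1 0 0 0 0 207" --pt "0 0.1 0 0 0 0 207"

```text
t: 17.18
position: [0.5738, -0.0088, -0.0272]
tool_rot: [2.221, 2.221, -0.0]
force: [-1.2, -6.3, -0.1]
gripper_width: 0.018
grasp_force: 3.5
```

apply_moves --pt "0 0.1 0 0 0 0 207" --pt "0 0.1 0 0 0 0 207"

```text
t: 17.42
position: [0.5738, -0.0069, -0.0272]
tool_rot: [2.221, 2.221, -0.0]
force: [0.7, -6.4, 0.6]
gripper_width: 0.0177
grasp_force: 3.5
```

apply_moves --pt "0 0.1 0 0 0 0 207"

```text
t: 17.55
position: [0.5738, -0.0059, -0.0272]
tool_rot: [2.221, 2.221, -0.0]
force: [-0.6, -6.3, -0.1]
gripper_width: 0.0178
grasp_force: 3.5
```

apply_moves --pt "0 0.1 0 0 0 0 207"

```text
t: 17.68
position: [0.5739, -0.0048, -0.0272]
tool_rot: [2.221, 2.221, -0.0]
force: [-0.0, -6.9, 0.1]
gripper_width: 0.0179
grasp_force: 3.5
```

apply_moves --pt "0 0.1 0 0 0 0 207"

```text
t: 17.8
position: [0.5738, -0.0038, -0.0272]
tool_rot: [2.221, 2.221, -0.0]
force: [-0.3, -6.7, 0.6]
gripper_width: 0.0182
grasp_force: 3.5
```

apply_moves --pt "0 0.1 0 0 0 0 207"

```text
t: 17.92
position: [0.5738, -0.0029, -0.0272]
tool_rot: [2.221, 2.221, -0.0]
force: [-0.7, -10.6, 0.5]
gripper_width: 0.0175
grasp_force: 5.1
```

apply_moves --pt "0 0.1 0 0 0 0 207"

```text
t: 18.05
position: [0.5739, -0.0024, -0.0272]
tool_rot: [2.22, 2.221, -0.001]
force: [-1.3, -14.0, 0.0]
gripper_width: 0.0176
grasp_force: 7.2
```

apply_moves --pt "0 0.1 0 0 0 0 207"

```text
t: 18.18
position: [0.5739, -0.0019, -0.0272]
tool_rot: [2.22, 2.221, -0.002]
force: [-0.5, -18.7, 0.0]
gripper_width: 0.0178
grasp_force: 9.6
```

apply_moves --pt "0 0.1 0 0 0 0 207"

```text
t: 18.3
position: [0.574, -0.0015, -0.0272]
tool_rot: [2.219, 2.221, -0.002]
force: [-0.2, -25.1, -0.2]
gripper_width: 0.0175
grasp_force: 12.1
```

apply_moves --pt "0 -0.5 0 0 0 0 207" --pt "0 -1.5 0 0 0 0 207" --pt "0 -1.5 0 0 0 0 207" --pt "0 0 4 0 0 0 255" --pt "0 0 5 0 0 0 255" --pt "0 0 4 0 0 0 255" --pt "0 0 0 0 0 0 255"

```text
t: 19.18
position: [0.5751, -0.0351, 0.1056]
tool_rot: [2.219, 2.218, 0.005]
force: [-0.2, -0.8, -0.7]
gripper_width: 0.0002
grasp_force: 0.0
```

apply_moves --pt "0 3 0 0 0 0 255" --pt "0 3 0 0 0 0 255" --pt "0 3 0 0 0 0 255" --pt "0 1 -1 0 0 0 255" --pt "0 0 -1 0 0 0 255" --pt "0 0 -1 0 0 0 255" --pt "0 0 -0.5 0 0 0 255" --pt "0 0 0 0 0 0 255"

```text
t: 20.18
position: [0.5736, 0.0652, 0.0673]
tool_rot: [-2.222, -2.22, 0.001]
force: [0.3, -0.1, 0.2]
gripper_width: 0.0005
grasp_force: 0.0
```

Run:
```python
from h import *
s=snap('side','s7.png')
o=r.get_obs();P=o['position'];print(P,o['force'],proj(s,P+[0,0,.032]))
b=cv2.resize(s['color'][150:260,195:315],(720,660),interpolation=cv2.INTER_CUBIC)[:600]
cv2.imwrite('pics/c9.png',cv2.convertScaleAbs(b,alpha=1.8))
```

```text
[0.57380991 0.06532325 0.06767773] [-0.1278931  -0.40223266  0.94205547] [249.89795492 219.20025277]
```

View pics/c9.png

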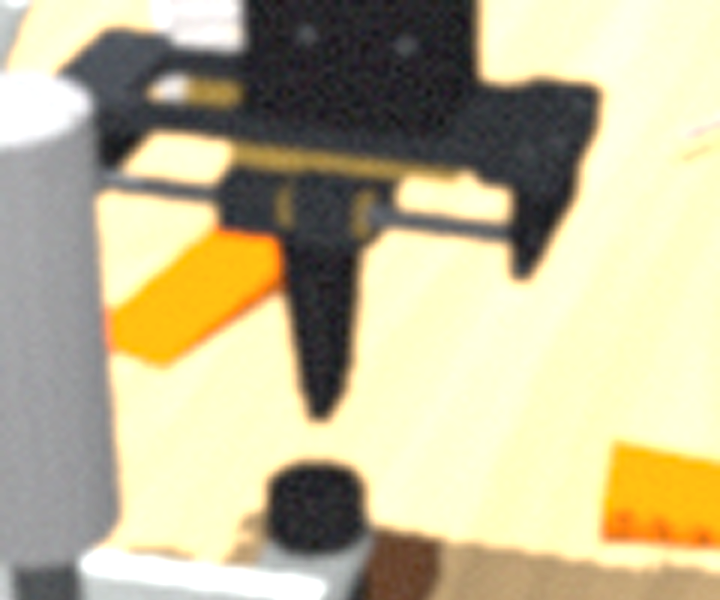

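apply_moves --pt "0 0 -0.7 0 0 0 255" --pt "0 0 -0.7 0 0 0 255" --pt "0 0 -0.3 0 0 0 255" --pt "0 0 -0.1 0 0 0 255" --pt "0 0 0 0 0 0 255"

```text
t: 20.85
position: [0.5738, 0.0657, 0.0498]
tool_rot: [2.221, 2.221, 0.0]
force: [0.0, -0.3, 0.1]
gripper_width: 0.0004
grasp_force: 0.0
```

apply_moves --pt "0 0 -0.1 0 0 0 255" --pt "0 0 -0.1 0 0 0 255"

```text
t: 21.1
position: [0.5738, 0.0657, 0.0478]
tool_rot: [2.221, 2.221, 0.0]
force: [-0.6, 0.3, -0.7]
gripper_width: 0.0007
grasp_force: 0.0
```

apply_moves --pt "0 0 -0.1 0 0 0 255" --pt "0 0 -0.1 0 0 0 255"

```text
t: 21.35
position: [0.5738, 0.0657, 0.0457]
tool_rot: [2.221, 2.221, 0.0]
force: [0.4, 0.2, -0.4]
gripper_width: 0.0003
grasp_force: 0.0
```

apply_moves --pt "0 0 -0.1 0 0 0 255"

```text
t: 21.48
position: [0.5737, 0.0657, 0.0447]
tool_rot: [2.221, 2.221, 0.0]
force: [-0.4, -0.1, 0.5]
gripper_width: 0.0006
grasp_force: 0.0
```

apply_moves --pt "0 0 -0.1 0 0 0 255"

```text
t: 21.6
position: [0.5737, 0.0657, 0.0437]
tool_rot: [2.221, 2.221, 0.0]
force: [0.8, 0.2, -0.1]
gripper_width: 0.0005
grasp_force: 0.0
```

apply_moves --pt "0 0 -0.1 0 0 0 255"

```text
t: 21.72
position: [0.5738, 0.0657, 0.0427]
tool_rot: [2.221, 2.221, 0.0]
force: [0.5, 1.2, 1.0]
gripper_width: 0.0007
grasp_force: 0.0
```

apply_moves --pt "0 0 -0.1 0 0 0 255"

```text
t: 21.85
position: [0.5737, 0.0657, 0.0417]
tool_rot: [2.221, 2.221, 0.0]
force: [0.1, 0.3, 0.1]
gripper_width: 0.0
grasp_force: 0.0
```

apply_moves --pt "0 0 -0.1 0 0 0 255"

```text
t: 21.98
position: [0.5738, 0.0657, 0.0407]
tool_rot: [2.221, 2.221, 0.0]
force: [-0.1, -0.5, -0.2]
gripper_width: 0.0008
grasp_force: 0.0
```

apply_moves --pt "0 0 -0.1 0 0 0 255"

```text
t: 22.1
position: [0.5738, 0.0657, 0.0397]
tool_rot: [2.221, 2.221, 0.0]
force: [1.1, 0.1, -0.4]
gripper_width: 0.0005
grasp_force: 0.0
```

apply_moves --pt "0 0 -0.1 0 0 0 255"

```text
t: 22.22
position: [0.5737, 0.0657, 0.0387]
tool_rot: [2.221, 2.221, 0.0]
force: [0.2, 0.2, -0.6]
gripper_width: 0.0003
grasp_force: 0.0
```

apply_moves --pt "0 0 -0.1 0 0 0 255"

```text
t: 22.35
position: [0.5737, 0.0657, 0.0377]
tool_rot: [2.221, 2.221, 0.0]
force: [-0.3, 0.2, 0.9]
gripper_width: 0.0002
grasp_force: 0.0
```

apply_moves --pt "0 0 -0.1 0 0 0 255"

```text
t: 22.48
position: [0.5738, 0.0657, 0.0374]
tool_rot: [2.221, 2.221, 0.0]
force: [-5.1, 0.3, 16.0]
gripper_width: 0.0004
grasp_force: 7.9
```

apply_moves --pt "0 0 0 0 0 0 255" --pt "0 0 0 0 0 0 255" --pt "0 0 0 0 0 0 255" --pt "0 0 0 0 0 0 255"

```text
t: 22.98
position: [0.5738, 0.0657, 0.0374]
tool_rot: [2.221, 2.221, 0.001]
force: [-2.5, -0.6, 7.5]
gripper_width: 0.0004
grasp_force: 3.9
```

Run:
```python
from h import *
s=snap('side','s8.png')
b=cv2.resize(s['color'][170:270,195:315],(720,600),interpolation=cv2.INTER_CUBIC)
cv2.imwrite('pics/c10.png',cv2.convertScaleAbs(b,alpha=1.8))
```

```text
(no output)
```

View pics/c10.png

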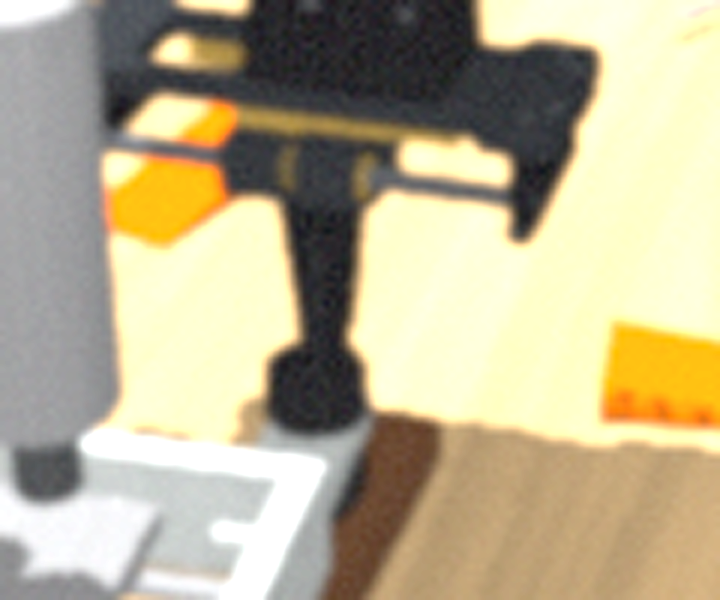

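The tip rests on the middle of the head, around (318,360). It holds 7.5 N without yielding, and the wedge is under the foot. I'll withdraw now.

apply_moves --pt "0 0 0.5 0 0 0 255" --pt "0 0 3 0 0 0 255" --pt "0 0 4 0 0 0 255" --pt "0 -3 4 0 0 0 255" --pt "0 -4 4 0 0 0 255" --pt "0 -4 2 0 0 0 255" --pt "0 0 0 0 0 0 255" --pt "0 0 0 0 0 0 255"

```text
t: 24.02
position: [0.5734, -0.0438, 0.2113]
tool_rot: [-2.221, -2.221, 0.0]
force: [-0.2, 0.3, 0.1]
gripper_width: 0.0004
grasp_force: 0.0
```

Run:
```python
from h import *
a=load('s8.png')['color'];b=snap('side','s9.png')['color']
print(abs(a[235:300,215:300].astype(int)-b[235:300,215:300]).mean(), r.get_obs()['force'])
print(r.finish_job())
```

```text
21.688567119155355 [-0.89329862  0.54530112  0.18551852]
the job is handed in; nothing more can be done
None
```

The wedge is home under the short foot: the push stiffened sharply to about 25 N. The screw head then held a steady 7.5 N press without yielding. The arm is withdrawn clear and the job was handed in at about 24 s; I took no clear look at the wedge after withdrawing, since my last image comparison (shadows had moved) settled nothing.

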